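# Set up the folding splash shield and hold it upright

## Task

Stand the red-headed hub key upright in the socket of the splash shield's blue hub, all the way down, and let go of it. Then flip the shield's kickstand (the leg with the red peg) over centre until it has dropped fully down, and finally take the shield by its orange crossbar grip, raise it upright and finish while still holding it there by the bar, so that a colleague can tighten the hub. Leave the other two tools in the block and everything else on the bench where they are.

Things in the scene. Friction and masses are not known exactly. Their poses are not given: they have to be found in the camera images.
- hub_key_mid (a point): Hub key, about 90 g: upright steel rod 12 mm in diameter, 95 mm long, with a red head on top, 22 mm in diameter and 45 mm tall (140 mm in all). Point on its axis half-way up, 70 mm above its foot (the head spans 25 to 70 mm above the point); z runs towards the head. It starts standing loosely in one of the block's three holes, 36 mm deep; the three tools change places between runs.
- scraper_mid (a point): Another tool in the block, to be left alone: steel rod 12 mm in diameter with a blue head 16 mm in diameter, 120 mm in all; point 70 mm above its foot.
- marker_mid (a point): Another tool in the block, to be left alone: steel rod 12 mm in diameter with a black head 18 mm in diameter, 115 mm in all; point 70 mm above its foot.
- block: White tool block fixed to the bench, 200 x 60 x 50 mm (its own x, y, z); origin at the centre of its underside. Three holes 16 mm in diameter and 36 mm deep, in a row along its x, at x = -65, 0 and 65 mm. The room for fingers is along its y, across the row.
- stand: Foot of the splash shield, a white plate (150 x 270 x 12 mm) fixed to the bench; origin on the bench surface under the middle of the frame's hinge. Its x is horizontal and points the way the frame leans (away from the kickstand's side), its y runs along the hinge (kickstand at +y, blue hub at -y), z up.
- hub_socket (a point): Centre of the mouth of the key socket, in the top of the blue hub (a 52 x 52 mm block, 60 mm high, fixed, at y = -155 mm of the stand). A straight round hole 16 mm in diameter, 42 mm deep, so that a fully seated key has its foot 18 mm above the bench. Axes as those of the stand, z up.
- frame_hinge (a point): Middle of the hinge axis of the shield's frame, 35 mm above the bench; the axis runs along its y. The frame turns about it.
- frame (a joint): Lean of the frame (rad): 0 upright, positive towards the stand's +x; range -0.03 to 0.45. It starts at rest on its stop at 0.45 and tips back there whenever let go (sprung and top-heavy, about 2 N at the crossbar when upright), so it must be held; the kickstand does not stop it from tipping that way.
- crossbar: Orange grip sleeve, round, 18 mm in diameter, 150 mm long, around the crossbar on top of the frame; origin at its centre, 200 mm from the frame's hinge; its y runs along the bar, parallel to the hinge. The sleeve can turn freely on the bar, so it may be pinched while the frame tilts. About 50 mm are free below it, above the clear panel; the frame's posts stand at y = -85 and 85 mm.
- kickstand (a joint): Angle of the kickstand relative to the frame (rad). 0: stowed, pointing up, 0.30 behind the frame's plane (towards the stand's +x). It swings up over the top, towards the stand's -x, and down to its stop at 2.82, fully down. It is weighted (160 g): with the frame leaning it is at top dead centre at 0.75; let go before that it falls back to 0, beyond it falls down by itself to 2.82.
- kickstand_hinge (a point): Pivot of the kickstand, 85 mm along the frame from the frame's hinge and 106 mm to its +y side, outside the frame's post; the axis runs along its y. The peg's axis is 135 mm from it; its direction from the pivot leans towards the stand's +x by (frame joint + 0.30 - kickstand joint) from vertical.
- kickstand_peg (a point): Middle of the free part of the red peg at the kickstand's end: a round peg 13 mm in diameter that sticks out to +y from the end of the leg (a rod 10 mm in diameter, 135 mm from pivot to peg axis). The peg's axis runs along y; it is free from 25 mm on the leg's side to 23 mm on the outer side of this point.
- reagent_bottle: Amber bottle 60 mm in diameter, 120 mm tall; origin at the centre of its underside. Leave alone.
- jar: White jar 66 mm in diameter, 85 mm tall; origin at the centre of its underside. Leave alone.
- beaker: Glass beaker 70 mm in diameter, 90 mm tall; origin at the centre of its underside. Leave alone.
- tip_box: Blue box with a clear lid, 85 x 120 x 63 mm; origin at the centre of its underside. Leave alone.
Things that resemble listed ones, but are neither listed nor needed, are in the scene too. Leave any white or yellow look-alike of the part that bears hub_key_mid alone.

How it is judged:
By the outcome, as a careful person would: the job done as asked, in the order asked, and still so for the second after the job is handed in, while the arm keeps its last pose, push and grip.
It also fails if it takes over 61 s, if anything falls off the work surface, if the arm or the gripper's body presses on something with over 40 N, if the wrist force passes 120 N, or if a joint passes its speed limit or range.

## Robot

A 6-joint arm with a two-finger parallel gripper is mounted at the origin on the work surface. World frame = base frame: x ahead of the robot, y to its left, z up, the work surface at z = 0. Lengths are in m, angles in rad, forces in N, time in s.
With the tool pointing down it reaches from about 0.225 to 0.875 m from the base axis. Payload 3.4 kg.
Tool frame: the origin (TCP) lies midway between the tips of the shut fingers; the grasp point (between the pads) lies 19 mm behind it; z points along the fingers, y is the line along which they close (so a half turn about z gives the same grasp; the last joint's range is limited). The gripper opens to 85 mm and grips with 20 to 120 N. Pads are 22 mm wide; open, the fingers measure 114 mm over their backs; the gripper's body (76 mm by 85 mm) begins 54 mm behind the grasp point. The pads swing forward as they close: fully open they stand 13 mm farther back than shut.
Start: joints at [-1.333, 0.276, 1.505, -0, 1.361, -0.121], TCP at [0.202, -0.538, 0.231] pointing down, gripper open.
Joint ranges: [-2.89, 2.89], [-0.75, 2.08], [0.22, 2.7], [-1.18, 4.32], [0.11, 2.71], [-2.7, 2.7]. Speed limits (rad/s): [2.57, 2.57, 3.14, 3.14, 3.14, 3.14].

## Interface

Orientations are given as a unit quaternion [w, x, y, z].
In Python, from rig import * gives the robot as it stands.
- The arm moves only by the tool apply_moves, never from a script. Its argument "steps" is one flat list of numbers, 4 for each row, row after row: the shift along the world's x, y, z in cm, then the turn about the world's z in degrees. A call has 1 to 8 rows; each row is the pose to reach, as a shift and turn from the pose commanded when the call began; what a row does not reach only later rows make up. A row lasts 1/12 s, in which the tool goes at most 41.7 mm and 7.16 degrees, less where a joint would pass 70% of its speed; a pose out of reach is approached as far as the arm can. A call with a gripper value outside its range is refused whole. "jaw" is the closure in counts, from 0 (fully open) to 255 (shut), set as the call begins (left out, the last holds). The fingers move at their own pace and stop on an object; "newtons" is the grip in N (left out, the last holds). Time passes only in rows, so rows that repeat a pose let the fingers close. It gives the time, the measured TCP pose, the force, the opening and the grip force at its end, in the units of the state.
- get_state(): the state, without advancing time (a new reading comes with each control period).
- get_image(name): name is "side" or "top" or "wrist"; returns the picture (420x560x3 uint8, red, green, blue); there is no depth.
- calibration(name): a dict with "fx", "fy", "cx", "cy" (pixels), "xyz" and "rotation" of the camera in the world. Camera axes: x right, y up, looking along -z (the intrinsics and any distortion apply to the point x, -y, -z); pixel columns grow to the right and rows downward; lengths in m; the calibration is good to about 2 mm. A picture is of the moment at which its call begins: read the wrist's pose just before it. calibration takes no time and is no camera call; for the wrist camera it gives the pose at the moment of the call.
- sign_off(): hands the job in; it is judged then, once.
The state is a dict: "clock": time; "qpos": joint angles; "qd": joint speeds; "effort": joint torques, N m; "position": TCP position; "ee_rot": TCP orientation; "contact_force": force on the tool from outside, world axes, zero at the start; "moment": the same for the moment, N m; "width": finger opening in m; "gripper_force": force on a finger pad.
Only numpy, scipy, OpenCV 4.12 (cv2) and the standard library are available. Lean on these libraries where they do the work, as an engineer would, in place of code of your own. Each camera call takes 0.05 s, during which the arm holds its last target. There are 200 camera calls.

## Working session

There is one attempt and no reset: what is moved stays moved. The work goes in short steps, Python scripts to look and compute and a tool call to move; the robot and the scene stay as the last step left them, time stands still between calls to the robot, and variables do not carry over. Pictures are saved under pics/ and viewed, at most 11 in all, crops included, and the job is handed in when it is done.

Besides the shell and the picture viewer there is one more tool, called after "Emit:" as name(argument=value, ...), one argument or row to a line, values as JSON. apply_moves: Moves the arm, as the interface text tells. Its arguments: {"type":"object","properties":{"steps":{"type":"array","items":{"type":"number"}},"jaw":{"type":"number"},"newtons":{"type":"number"}},"required":["steps"]}

```bash
ls; mkdir -p pics
cat > h.py <<'E'
from rig import *
import numpy as np, cv2
def shot(n,f):
    c=calibration(n); im=get_image(n); cv2.imwrite(f'pics/{f}.png',cv2.cvtColor(im,cv2.COLOR_RGB2BGR))
    np.save(f'pics/{f}.npy',c,allow_pickle=True); return im,c
def load(f): return cv2.imread(f'pics/{f}.png')[:,:,::-1],np.load(f'pics/{f}.npy',allow_pickle=True).item()
def ray(c,u,v):
    R=np.array(c['rotation']).reshape(3,3) if np.size(c['rotation'])==9 else None
    d=R@np.array([(u-c['cx'])/c['fx'],-(v-c['cy'])/c['fy'],-1.]); return np.array(c['xyz']),d/np.linalg.norm(d)
def plane(c,u,v,z):
    o,d=ray(c,u,v); return o+d*(z-o[2])/d[2]
def tri(*cuv):
    A=np.zeros((3,3));b=np.zeros(3);L=[]
    for c,u,v in cuv:
        o,d=ray(c,u,v);P=np.eye(3)-np.outer(d,d);A+=P;b+=P@o;L.append((o,P))
    x=np.linalg.solve(A,b); return x,[float(np.linalg.norm(P@(x-o))) for o,P in L]
def proj(c,p):
    R=np.array(c['rotation']).reshape(3,3); q=R.T@(np.array(p)-np.array(c['xyz'])); return c['cx']+c['fx']*q[0]/-q[2], c['cy']-c['fy']*q[1]/-q[2]
E
python3 - <<'E'
from h import *
a,c=shot('side','s0');b,d=shot('top','t0');shot('wrist','w0')
print(c,d)
print(get_state())
cv2.imwrite('pics/st0.png',cv2.resize(np.vstack([a,b]),None,fx=.7,fy=.7)[:,:,::-1])
E
```

```text
pics
{'fx': 405.48705227555484, 'fy': 405.48705227555484, 'cx': 279.9737362403443, 'cy': 214.20728360281345, 'xyz': array([ 0.25132179, -0.60043119,  0.72299325]), 'rotation': array([ 0.87519621,  0.42326985, -0.10895019, -0.20737428])} {'fx': 472.22843305447003, 'fy': 472.22843305447003, 'cx': 279.8270163409032, 'cy': 215.24816851264535, 'xyz': array([0.41931493, 0.03270667, 1.4490433 ]), 'rotation': array([-0.70413397, -0.04088441,  0.0370761 ,  0.70791891])}
{'clock': 0.15, 'qpos': array([-1.33300409e+00,  2.76486123e-01,  1.50583017e+00, -2.69364230e-05,
        1.36072386e+00, -1.21022745e-01]), 'qd': array([-1.30488118e-03, -9.73567708e-04, -5.34251255e-03,  1.80081322e-03,
       -1.24420908e-03,  2.35970711e-05]), 'effort': array([ 8.56692386e-04, -4.17145264e+01, -2.46032202e+01, -1.51556310e-04,
        7.63087504e-03,  1.63511935e-06]), 'position': array([ 0.20179984, -0.53800385,  0.23062252]), 'ee_rot': array([-7.21746290e-04,  9.83948836e-01,  1.78449330e-01, -5.53794850e-05]), 'contact_force': array([-0.46892803,  0.20540537,  0.0260917 ]), 'moment': array([-0.00657389, -0.03195463,  0.00191951]), 'gripper_force': 0.0, 'width': 0.08539885072562133}
```

Run:
```python
s=open('h.py').read()
s=s.replace("import numpy as np, cv2","import numpy as np, cv2\nfrom scipy.spatial.transform import Rotation as Rn\ndef RM(c): return Rn.from_quat(np.roll(c['rotation'],-1)).as_matrix()")
s=s.replace("np.array(c['rotation']).reshape(3,3) if np.size(c['rotation'])==9 else None","RM(c)").replace("np.array(c['rotation']).reshape(3,3)","RM(c)")
open('h.py','w').write(s)
```

```text
(no output)
```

View pics/s0.png

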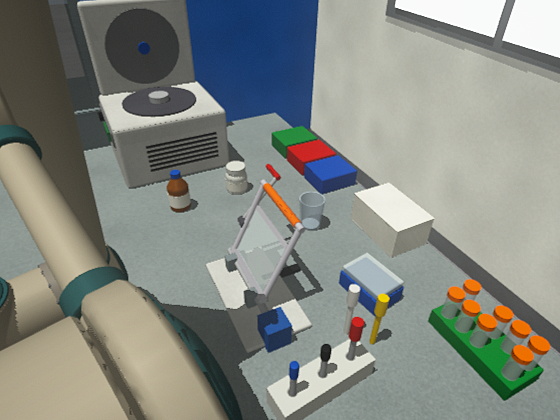

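View pics/t0.png

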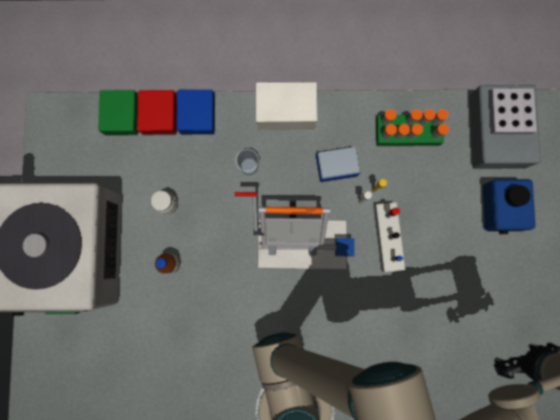

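The side view shows the block with the red head at about (357,328), black at (325,353) and blue at (293,370). It also has the blue hub at (275,328), the orange bar at (282,205) and the red peg at (272,172). The top view has the red head at (394,211), the hub at (344,245), the bar at (294,211) and the peg at (245,194).

```bash
cat >> h.py <<'E'
RNG={'red':[((0,150,70),(6,255,255)),((174,150,70),(180,255,255))],'orange':[((7,150,90),(18,255,255))],'blue':[((105,130,40),(125,255,255))]}
def blobs(im,col,roi,amin=15):
    u0,v0,u1,v1=roi; hsv=cv2.cvtColor(np.ascontiguousarray(im),cv2.COLOR_RGB2HSV); m=np.zeros(hsv.shape[:2],np.uint8)
    for lo,hi in RNG[col]: m|=cv2.inRange(hsv,lo,hi)
    k=np.zeros_like(m);k[v0:v1,u0:u1]=m[v0:v1,u0:u1]
    cs,_=cv2.findContours(k,cv2.RETR_EXTERNAL,cv2.CHAIN_APPROX_NONE)
    return sorted([c[:,0] for c in cs if cv2.contourArea(c)>=amin],key=lambda c:-cv2.contourArea(c)),k
def desc(c):
    r=cv2.minAreaRect(c); return np.round(r[0],1),np.round(r[1],1),round(r[2],1)
E
python3 - <<'E'
from h import *
S,cs=load('s0');T,ct=load('t0')
for n,I,rois in (('S',S,dict(redK=(335,300,380,350),redP=(255,155,290,190),orange=(255,175,310,235),blue=(250,300,300,355))),('T',T,dict(redK=(380,200,410,225),redP=(225,180,262,205),orange=(255,200,335,220),blue=(325,230,362,260)))):
    for k,r in rois.items():
        b,_=blobs(I,k.rstrip('KP'),r)
        for x in b: print(n,k,*desc(x),x.min(0),x.max(0), cv2.boxPoints(cv2.minAreaRect(x)).round(1).tolist())
E
python3 - <<'E'
from h import *
S,cs=load('s0');T,ct=load('t0')
a=cv2.resize(S[150:360,220:400],None,fx=3,fy=3,interpolation=cv2.INTER_CUBIC)[:600]
b=cv2.resize(T[170:280,225:415],None,fx=3,fy=3,interpolation=cv2.INTER_CUBIC)
cv2.imwrite('pics/c1.png',a[:,:,::-1])
E
```

```text
S redK [356. 329.] [11.8 24.3] 11.3 [349 317] [363 341] [[347.79998779296875, 339.79998779296875], [352.6000061035156, 315.8999938964844], [364.20001220703125, 318.20001220703125], [359.3999938964844, 342.1000061035156]]
S redP [272.7 171.3] [18.5  4.6] 49.4 [266 164] [279 179] [[264.8999938964844, 165.8000030517578], [268.3999938964844, 162.8000030517578], [280.5, 176.89999389648438], [277.0, 179.8000030517578]]
S orange [280.5 203.3] [50.8  8.1] 51.3 [263 183] [299 225] [[261.3999938964844, 186.0], [267.79998779296875, 181.0], [299.5, 220.60000610351562], [293.1000061035156, 225.6999969482422]]
S blue [275.1 328.6] [37.7 32. ] 67.6 [258 307] [291 351] [[253.1999969482422, 317.20001220703125], [282.79998779296875, 305.0], [297.1000061035156, 339.8999938964844], [267.5, 352.1000061035156]]
T redK [395. 211.] [6. 8.] 90.0 [391 208] [399 214] [[391.0, 208.0], [399.0, 208.0], [399.0, 214.0], [391.0, 214.0]]
T redP [245.5 193.5] [ 3. 21.] 90.0 [235 192] [256 195] [[235.0, 192.0], [256.0, 192.0], [256.0, 195.0], [235.0, 195.0]]
T orange [294.  210.5] [ 7. 56.] 90.0 [266 207] [322 214] [[266.0, 207.0], [322.0, 207.0], [322.0, 214.0], [266.0, 214.0]]
T blue [344.5 246.5] [17. 17.] 90.0 [336 238] [353 255] [[336.0, 238.0], [353.0, 238.0], [353.0, 255.0], [336.0, 255.0]]
```

View pics/c1.png

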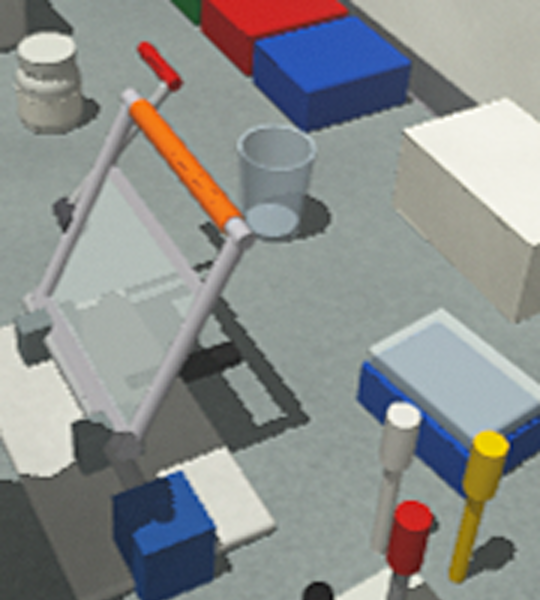

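The crop shows the hub top partly in shadow, the key standing behind the black tool, and the white and yellow look-alikes close beyond it.

Run:
```python
from h import *
S,cs=load('s0');T,ct=load('t0')
p=lambda *a:print(*[np.round(x,4) for x in a])
print('key');p(*tri((cs,356,329),(ct,395.,211)));p(plane(ct,395,211,.15),plane(cs,356,329,.1315))
for n,a,b in (('bar mid',(280.5,203.3),(294,210.5)),('bar L',(264.5,183.5),(266,210.5)),('bar R',(296.3,223.2),(322,210.5)),('peg mid',(272.7,171.3),(245.5,193.5)),('pegL',(266.6,164.3),(235,193.5)),('pegR',(278.8,178.4),(256,193.5))):
    print(n);p(*tri((cs,*a),(ct,*b)))
print('hub top');p(plane(ct,344.5,246.5,.06),plane(ct,336,238,.06),plane(ct,353,255,.06))
# hub top corners in side
b,k=blobs(S,'blue',(250,300,300,355));h=cv2.approxPolyDP(cv2.convexHull(b[0]),2.5,True)[:,0];print(h.tolist())
for q in h:p(q,plane(cs,*q,.06))
b,k=blobs(T,'blue',(325,230,362,260));h=cv2.approxPolyDP(cv2.convexHull(b[0]),1.5,True)[:,0];print(h.tolist())
# other heads: blue tool head
b,k=blobs(S,'blue',(285,355,305,385));b2,_=blobs(T,'blue',(388,250,408,265),5);print([desc(x) for x in b+b2])
if b and b2: p(*tri((cs,*desc(b[0])[0]),(ct,*desc(b2[0])[0])))
# white block in top
m=cv2.inRange(np.ascontiguousarray(T),(170,165,150),(255,255,255));z=np.zeros_like(m);z[195:280,370:412]=m[195:280,370:412]
c,_=cv2.findContours(z,0,1);c=max(c,key=cv2.contourArea)[:,0];bx=cv2.boxPoints(cv2.minAreaRect(c));p([plane(ct,*q,.05) for q in bx])
```

```text
key
[ 0.5738 -0.2824  0.134 ] [0.0015 0.0015]
[ 0.5732 -0.2794  0.15  ] [ 0.5737 -0.2805  0.1315]
bar mid
[0.5685 0.0015 0.2171] [0.0004 0.0004]
bar L
[0.5675 0.0752 0.2228] [0.0004 0.0004]
bar R
[ 0.567  -0.0715  0.218 ] [0.0006 0.0006]
peg mid
[0.6147 0.13   0.2105] [0.0004 0.0004]
pegL
[0.6132 0.1578 0.2151] [0.0014 0.0014]
pegR
[0.6159 0.1021 0.2065] [0.0003 0.0003]
hub top
[ 0.4798 -0.1496  0.06  ] [ 0.5049 -0.1251  0.06  ] [ 0.4548 -0.174   0.06  ]
[[280, 307], [291, 325], [290, 342], [268, 351], [258, 329], [258, 316]]
[280 307] [ 0.5042 -0.128   0.06  ]
[291 325] [ 0.5034 -0.1771  0.06  ]
[290 342] [ 0.4834 -0.2102  0.06  ]
[268 351] [ 0.4379 -0.209   0.06  ]
[258 329] [ 0.4415 -0.1567  0.06  ]
[258 316] [ 0.4545 -0.1285  0.06  ]
[[353, 239], [352, 255], [336, 253], [337, 239]]
[(array([293.6, 370. ]), array([ 8.5, 18.3]), 5.2), (array([398.5, 258. ]), array([2., 5.]), 90.0)]
[ 0.4441 -0.2928  0.117 ] [0.0002 0.0002]
[[ 0.603  -0.25    0.05  ]
 [ 0.6097 -0.3071  0.05  ]
 [ 0.4143 -0.3245  0.05  ]
 [ 0.4078 -0.2683  0.05  ]]
```

Emit:
apply_moves(
  steps=[3, 2.7, 1, -4, 6, 5.4, 2, -8, 9, 8.1, 3, -12, 12, 10.8, 4, -15.5, 15, 13.5, 5, -15.5, 18, 16.2, 6, -15.5, 21, 18.9, 7, -15.5, 24, 21.6, 8, -15.5],
  jaw=0,
)

```text
clock: 0.82
position: [0.4429, -0.3207, 0.3117]
ee_rot: [-0.0, 0.999, 0.044, -0.0]
contact_force: [0.8, -1.1, 0.7]
width: 0.0856
gripper_force: 0.0
```

Emit:
apply_moves(
  steps=[2.4, 2.6, 0, 0, 4.9, 5.2, 0, 0, 7.3, 7.8, 0, 0, 8.5, 9.5, 0, 0, 8.5, 9.5, 0, 0],
)

```text
clock: 1.23
position: [0.5292, -0.2235, 0.3107]
ee_rot: [-0.001, 0.999, 0.047, 0.0]
contact_force: [-0.9, 1.1, 0.1]
width: 0.0857
gripper_force: 0.0
```

Run:
```python
from h import *
s=get_state();print(s['clock'],s['position'],s['ee_rot'])
shot('wrist','w1');print(calibration('wrist'))
S,cs=load('s0');T,ct=load('t0');print(tri((cs,353.5,290),(ct,367.5,195.5)),tri((cs,382.5,299),(ct,382,183.5)))
```

```text
1.2333 [ 0.52919158 -0.223535    0.31074214] [-1.34589263e-03  9.98910326e-01  4.66496962e-02  3.93933769e-04]
{'fx': 344.21425346951156, 'fy': 344.21425346951156, 'cx': 286.5999961465558, 'cy': 213.5593526432432, 'xyz': array([ 0.6065097 , -0.21820862,  0.45305678]), 'rotation': array([ 0.73005643, -0.11361265,  0.10422798, -0.66576745])}
(array([ 0.6194415 , -0.2072976 ,  0.13474472]), [0.0001116737313452508, 0.0001116737313450409]) (array([ 0.65407478, -0.24940874,  0.13517734]), [0.00101505179628288, 0.001015051796283278])
```

View pics/w1.png

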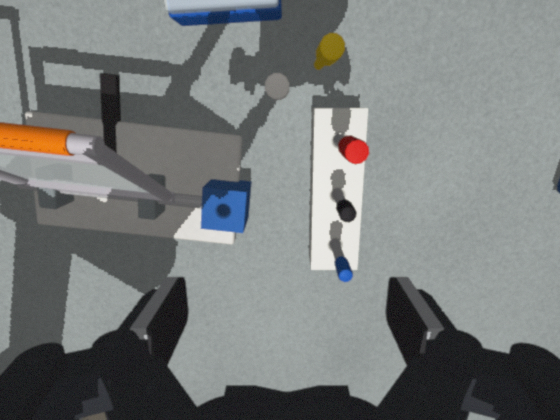

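The wrist view shows the hub with a dark hole at about (224,211) and the red head at (356,151). The white and yellow look-alikes stand clear of the key.

Run:
```python
from h import *
W,c=load('w1');S,cs=load('s0');T,ct=load('t0')
p=lambda *a:print(*[np.round(x,4) for x in a])
for col,roi in (('red',(330,125,380,175)),('blue',(195,170,260,240))):
    b,k=blobs(W,col,roi)
    for x in b[:1]: print(col,desc(x),cv2.approxPolyDP(cv2.convexHull(x),2.5,True)[:,0].tolist())
    if col=='blue':
        # dark hole within
        v=W[195:228,208:242].max(2).astype(int);print(v.min(),np.median(v))
        m=(v<0.62*np.median(v)).astype(np.uint8);cc=cv2.connectedComponentsWithStats(m)
        for i in range(1,cc[0]):
            if cc[2][i,4]>10: print('hole',cc[2][i],cc[3][i]+[208,195],plane(c,*(cc[3][i]+[208,195]),.06).round(4))
        for q in cv2.approxPolyDP(cv2.convexHull(b[0]),2.5,True)[:,0]: p(q,plane(c,*q,.06))
    else:
        q=desc(b[0])[0];p(plane(c,*q,.1315),tri((c,*q),(cs,356,329)),tri((c,*q),(cs,356,329),(ct,395,211)))
b,k=blobs(W,'blue',(325,250,360,285));print(desc(b[0]),plane(c,*desc(b[0])[0],.11))
```

```text
red (array([352.8, 149.4]), array([30.4, 23.3]), 26.6) [[343, 138], [351, 137], [365, 143], [368, 150], [365, 159], [350, 161], [340, 150], [339, 143]]Traceback (most recent call last):
  File "<stdin>", line 15, in <module>
  File "<stdin>", line 3, in <lambda>
    return _wrapfunc(a, 'round', decimals=decimals, out=out)
    return _wrapit(obj, method, *args, **kwds)
    conv = _array_converter(obj)
ValueError: setting an array element with a sequence. The requested array has an inhomogeneous shape after 1 dimensions. The detected shape was (2,) + inhomogeneous part.
```

Run:
```python
from h import *
W,c=load('w1');S,cs=load('s0');T,ct=load('t0')
p=lambda *a:print(*[np.round(x,4) for x in a])
q=(352.8,149.4);p(plane(c,*q,.1315),plane(c,356.5,151.5,.154));p(*tri((c,*q),(cs,356,329)));p(*tri((c,*q),(cs,356,329),(ct,395,211)))
b,k=blobs(W,'blue',(195,170,260,240))
for q in cv2.approxPolyDP(cv2.convexHull(b[0]),2.5,True)[:,0]: p(q,plane(c,*q,.06))
v=W[195:228,208:242].max(2).astype(int);print(v.min(),np.median(v))
cc=cv2.connectedComponentsWithStats((v<0.7*np.median(v)).astype(np.uint8))
for i in range(1,cc[0]):
    if cc[2][i,4]>10: print('hole',cc[2][i],cc[3][i]+[208,195],plane(c,*(cc[3][i]+[208,195]),.06).round(4))
b,k=blobs(W,'blue',(325,250,360,285));print(desc(b[0]),plane(c,*desc(b[0])[0],.11))
```

```text
[ 0.5736 -0.2801  0.1315] [ 0.5745 -0.2791  0.154 ]
[ 0.5737 -0.2803  0.1313] [0.0002 0.0002]
[ 0.574  -0.2814  0.1329] [0.0016 0.001  0.0023]
[211 180] [ 0.5156 -0.1355  0.06  ]
[249 183] [ 0.5162 -0.1797  0.06  ]
[247 213] [ 0.4794 -0.1795  0.06  ]
[241 232] [ 0.4544 -0.1737  0.06  ]
[202 227] [ 0.4564 -0.1262  0.06  ]
[203 190] [ 0.5028 -0.1265  0.06  ]
70 177.0
hole [ 7  0 10  4 22] [219.40909091 195.77272727] [ 0.4976 -0.1459  0.06  ]
hole [  8   9  15  13 146] [222.9109589  210.17808219] [ 0.4802 -0.1507  0.06  ]
(array([342.5, 269. ]), array([24.8, 13.1]), 66.0) [ 0.44093965 -0.29282108  0.11      ]
```

Emit:
apply_moves(
  steps=[2.2, -2.8, 0, 0, 4.5, -5.7, 0, 0, 4.5, -5.7, -4, 0, 4.5, -5.7, -8, 0, 4.5, -5.7, -12, 0, 4.5, -5.7, -16, 0, 4.5, -5.7, -19.6, 0, 4.5, -5.7, -19.6, 0],
)

```text
clock: 1.95
position: [0.5658, -0.2826, 0.1073]
ee_rot: [-0.004, 0.999, 0.043, -0.007]
contact_force: [-0.8, 0.2, -1.1]
width: 0.0854
gripper_force: 0.0
```

Run:
```python
from h import *
s=get_state();print(s['clock'],s['position'],s['contact_force'])
W,c=shot('wrist','w2')
b,k=blobs(W,'red',(150,0,450,420))
for x in b[:2]:print(desc(x),plane(c,*desc(x)[0],.1315))
```

```text
1.95 [ 0.56577387 -0.28264014  0.10726166] [-0.83397009  0.23740443 -1.13197133]
(array([277., 302.]), array([106.6,  60.8]), 84.6) [ 0.57063935 -0.27840338  0.1315    ]
```

View pics/w2.png

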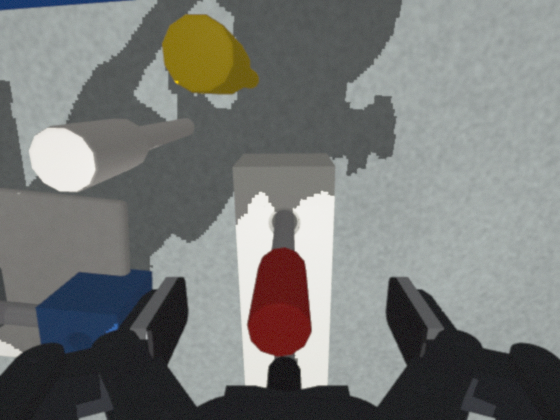

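The key head is between the open fingers, with its top at about (280,330). The arm is still settling.

Emit:
apply_moves(
  steps=[0, 0, 0, 0, 0, 0, 0, 0, 0, 0, 0, 0],
)

```text
clock: 2.25
position: [0.5735, -0.2859, 0.1186]
ee_rot: [0.002, 0.999, 0.044, 0.002]
contact_force: [-0.1, 0.5, -0.1]
width: 0.0852
gripper_force: 0.0
```

Emit:
apply_moves(
  steps=[0, 0, 0, 0, 0, 0, 0, 0, 0, 0, 0, 0],
)

```text
clock: 2.5
position: [0.5723, -0.2846, 0.1165]
ee_rot: [0.001, 0.999, 0.044, 0.001]
contact_force: [0.7, 0.3, -0.6]
width: 0.0852
gripper_force: 0.0
```

Emit:
apply_moves(
  steps=[0.15, 0.35, -0.4, 0, 0.15, 0.35, -0.4, 0, 0.15, 0.35, -0.4, 0, 0.15, 0.35, -0.4, 0],
)

```text
clock: 2.83
position: [0.5734, -0.2807, 0.1111]
ee_rot: [-0.0, 0.999, 0.044, -0.0]
contact_force: [-0.1, 0.1, 0.7]
width: 0.0852
gripper_force: 0.0
```

Emit:
apply_moves(
  steps=[0, 0, 0.1, 0, 0, 0, 0.1, 0, 0, 0, 0.1, 0, 0, 0, 0.1, 0, 0, 0, 0.1, 0, 0, 0, 0.1, 0, 0, 0, 0.1, 0, 0, 0, 0.1, 0],
  jaw=255,
  newtons=50,
)

```text
clock: 3.5
position: [0.5734, -0.2807, 0.1125]
ee_rot: [-0.0, 0.999, 0.044, 0.0]
contact_force: [1.4, 0.8, 1.4]
width: 0.021
gripper_force: 48.8
```

Emit:
apply_moves(
  steps=[0, 0, 1, 0, 0, 0, 2.5, 0, 0, 0, 4.5, 0, 0, 0, 6.5, 0, 0, 0, 8.5, 0, 0, 0, 9.5, 0, 0, 0, 9.5, 0, 0, 0, 9.5, 0],
)

```text
clock: 4.17
position: [0.5734, -0.281, 0.2075]
ee_rot: [0.0, 0.999, 0.044, 0.0]
contact_force: [-1.0, 0.2, -1.1]
width: 0.021
gripper_force: 48.9
```

Emit:
apply_moves(
  steps=[-1, 1.3, 0, 0, -2.5, 3.4, 0, 0, -4.4, 6, 0, 0, -6.3, 8.7, 0, 0, -8.2, 11.3, 0, 0, -9.4, 13, 0, 0, -9.4, 13, 0, 0, -9.4, 13, 0, 0],
)

```text
clock: 4.83
position: [0.4782, -0.1499, 0.2063]
ee_rot: [-0.0, 0.999, 0.045, -0.001]
contact_force: [0.4, -0.6, -0.7]
width: 0.0209
gripper_force: 49.1
```

Emit:
apply_moves(
  steps=[0, 0, -1, 0, 0, 0, -2, 0, 0, 0, -2.5, 0, 0, 0, -2.5, 0, 0, 0, -2.5, 0, 0, 0, -2.5, 0, 0, 0, -2.5, 0, 0, 0, -2.5, 0],
)

```text
clock: 5.5
position: [0.4797, -0.1512, 0.1827]
ee_rot: [0.0, 0.999, 0.044, 0.0]
contact_force: [0.3, -0.2, -1.1]
width: 0.0205
gripper_force: 49.1
```

Run:
```python
from h import *
s=get_state();print(s['clock'],s['position'],s['contact_force'])
W,c=shot('wrist','w3');S,_=shot('side','s3')
b=cv2.resize(S[220:370,200:360],None,fx=2.8,fy=2.8,interpolation=cv2.INTER_CUBIC)[:420]
cv2.imwrite('pics/c3.png',cv2.resize(np.hstack([W,b]),None,fx=.795,fy=.795)[:,:,::-1])
```

```text
5.5 [ 0.47973657 -0.15116906  0.18268408] [ 0.34605443 -0.18960706 -1.08851103]
```

View pics/c3.png

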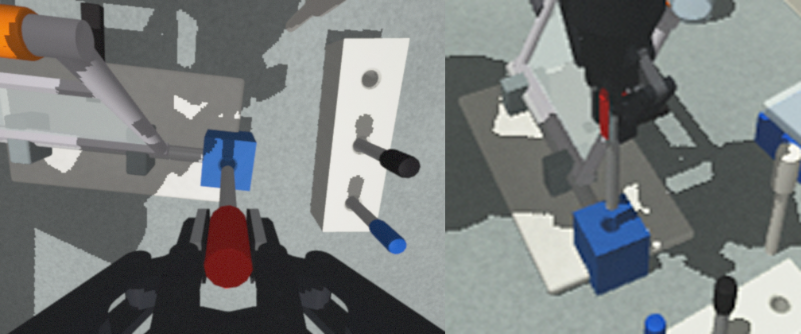

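The combined view shows the key hanging upright over the hub, its rod foot near the hole: about (228,165) in the wrist half and (612,215) in the side half.

Run:
```python
from h import *
W,c=load('w3');S,cs=load('s3')
for z in (.06,.084):
    print(z,proj(c,(.4797,-.1512,z)),proj(cs,(.4797,-.1512,z)))
a=cv2.resize(W[160:260,240:340],None,fx=5,fy=5,interpolation=cv2.INTER_CUBIC)[:500,:400]
b=cv2.resize(S[270:332,235:285],None,fx=8,fy=8,interpolation=cv2.INTER_CUBIC)
b=cv2.copyMakeBorder(b,0,500-b.shape[0],0,0,cv2.BORDER_CONSTANT) 
cv2.imwrite('pics/c4.png',np.hstack([a,b])[:,:,::-1])
```

```text
0.06 (np.float64(286.94774423631486), np.float64(207.10661915350929)) (np.float64(274.32250125634135), np.float64(319.72170184275285))
0.084 (np.float64(286.9863964592962), np.float64(216.40154145005616)) (np.float64(274.4029934751718), np.float64(312.02929396467056))
```

View pics/c4.png

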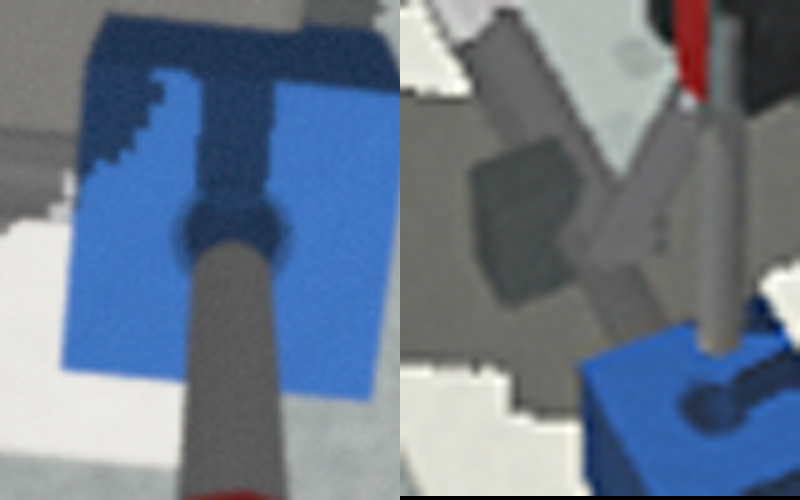

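The zoom shows the rod tip and the hole agreeing with the projections to within a pixel: hole at wrist (286.6,207.5) and side (274,320), against a predicted (286.9,207.1) and (274.3,319.7). I'll lower the key.

Emit:
apply_moves(
  steps=[0, 0, -0.8, 0, 0, 0, -1.6, 0, 0, 0, -2.2, 0, 0, 0, -2.8, 0, 0, 0, -3.4, 0, 0, 0, -4, 0, 0, 0, -4, 0],
)

```text
clock: 6.18
position: [0.4785, -0.1505, 0.1408]
ee_rot: [-0.001, 0.999, 0.044, -0.001]
contact_force: [-0.3, -0.0, -0.8]
width: 0.0211
gripper_force: 49.1
```

Emit:
apply_moves(
  steps=[0, 0, -0.6, 0, 0, 0, -1.2, 0, 0, 0, -1.7, 0, 0, 0, -2.0, 0, 0, 0, -2.2, 0, 0, 0, -2.3, 0, 0, 0, -2.3, 0],
)

```text
clock: 6.77
position: [0.4794, -0.1509, 0.1192]
ee_rot: [-0.0, 0.999, 0.044, -0.0]
contact_force: [0.4, 0.5, -1.4]
width: 0.021
gripper_force: 49.1
```

Emit:
apply_moves(
  steps=[0, 0, -0.1, 0, 0, 0, -0.2, 0, 0, 0, -0.3, 0, 0, 0, -0.4, 0, 0, 0, -0.4, 0, 0, 0, -0.4, 0],
)

```text
clock: 7.27
position: [0.4798, -0.151, 0.1164]
ee_rot: [0.0, 0.999, 0.044, 0.001]
contact_force: [-1.6, 0.3, 5.2]
width: 0.0207
gripper_force: 50.0
```

Emit:
apply_moves(
  steps=[0, 0, 0.1, 0, 0, 0, 0.1, 0, 0, 0, 0.1, 0, 0, 0, 0.1, 0, 0, 0, 0.1, 0, 0, 0, 0.1, 0],
  jaw=110,
)

```text
clock: 7.77
position: [0.4794, -0.1509, 0.1162]
ee_rot: [-0.0, 0.999, 0.044, -0.0]
contact_force: [0.6, -0.1, -0.2]
width: 0.0486
gripper_force: 0.0
```

Emit:
apply_moves(
  steps=[0, 0, 1, 0, 0, 0, 3, 0, 0, 0, 5, 0, 0, 0, 8, 0, 0, 0, 12, 0, 0, 0, 16, 0, 0, 0, 19, 0, 0, 0, 19, 0],
)

```text
clock: 8.43
position: [0.4824, -0.1523, 0.3142]
ee_rot: [0.003, 0.999, 0.044, 0.006]
contact_force: [0.3, -1.0, 0.4]
width: 0.0485
gripper_force: 0.0
```

Run:
```python
from h import *
s=get_state();print(s['clock'],s['position'],s['qpos'].round(3))
S,cs=shot('side','s5');T,ct=shot('top','t5')
b,_=blobs(S,'red',(255,250,300,320));print([desc(x) for x in b[:2]])
b2,_=blobs(T,'red',(325,225,365,265),5);print([desc(x) for x in b2[:2]])
if b: print(plane(cs,*desc(b[0])[0],.1355))
print('pred head bottom/top side',proj(cs,(.4797,-.151,.113)),proj(cs,(.4797,-.151,.158)))
print('beaker',plane(ct,248,160,.09))
b,_=blobs(S,'red',(255,155,290,190));print([desc(x) for x in b[:2]])
b,_=blobs(T,'red',(225,180,262,205));print([desc(x) for x in b[:2]])
cv2.imwrite('pics/c5.png',cv2.resize(S[140:360,200:400],None,fx=2.7,fy=2.7,interpolation=cv2.INTER_CUBIC)[:,:,::-1])
```

```text
8.4333 [ 0.48243665 -0.15230797  0.31424701] [-0.443  0.125  1.499 -0.     1.503  1.039]
[(array([275., 294.]), array([22., 10.]), 90.0)]
[]
[ 0.48094422 -0.1504417   0.1355    ]
pred head bottom/top side (np.float64(274.45761718196854), np.float64(302.2664066181807)) (np.float64(274.6228101815521), np.float64(286.3099359163703))
beaker [0.73351888 0.13223658 0.09      ]
[]
[(array([245.5, 193.5]), array([ 3., 21.]), 90.0)]
```

View pics/c5.png

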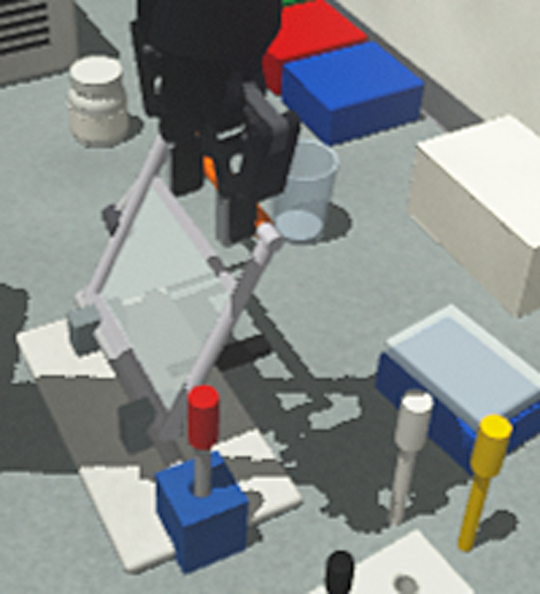

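The view shows the key standing upright in the hub socket, head at (202,418) in the crop and at the seated height, with everything else undisturbed. Next is the kickstand.

Emit:
apply_moves(
  steps=[1, 2, 0, 7, 3, 5, 0, 14, 5, 8, 0, 21, 7, 11, 0, 28, 9, 14, 0, 35, 11, 17.5, 0, 42, 13, 21, 0, 49, 15, 24, 0, 56],
  jaw=255,
)

```text
clock: 9.2
position: [0.629, 0.0916, 0.3043]
ee_rot: [-0.001, 0.86, 0.511, -0.002]
contact_force: [0.6, -0.7, -0.3]
width: -0.0001
gripper_force: 0.0
```

Emit:
apply_moves(
  steps=[1.5, 2.5, 0, 7, 2.7, 4.5, 0, 14, 2.7, 4.5, 0, 21, 2.7, 4.5, 0, 28, 2.7, 4.5, 0, 29, 2.7, 4.5, 0, 29, 2.7, 4.5, 0, 29],
)

```text
clock: 9.78
position: [0.6559, 0.1338, 0.3053]
ee_rot: [-0.001, 0.708, 0.706, -0.001]
contact_force: [0.3, 0.9, -0.5]
width: 0.0002
gripper_force: 0.0
```

Run:
```python
from h import *
s=get_state();print(s['clock'],s['position'],s['qpos'].round(3),s['width'])
W,c=shot('wrist','w6')
for col in('red','orange'):
    b,_=blobs(W,col,(0,0,560,420))
    for x in b[:3]: print(col,desc(x))
    if b: print(plane(c,*desc(b[0])[0],.2105 if col=='red' else .2155))
cv2.imwrite('pics/w6v.png',W[:,:,::-1])
```

```text
9.7833 [0.65590674 0.13382306 0.30534642] [ 0.097  0.397  1.143 -0.     1.603  0.099] 0.00021959576960138463
red (array([228.9, 220. ]), array([80.3, 16.3]), 88.3)
[0.61481039 0.13146383 0.2105    ]
orange (array([177.1, 309.6]), array([41.2, 23. ]), 84.3)
orange (array([181. , 374.2]), array([ 8.6, 22.5]), 56.3)
[0.57149958 0.05961197 0.2155    ]
```

View pics/w6v.png

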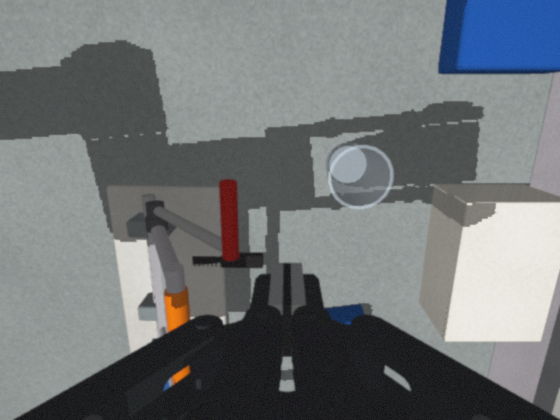

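The peg runs from (229,180) to (230,262), its middle at (0.615, 0.131). The closed fingers are on its +x side, clear of the beaker.

Emit:
apply_moves(
  steps=[0.3, 0, -3, 0, 0.3, 0, -6, 0, 0.3, 0, -9, 0, 0.3, 0, -11.4, 0, 0.3, 0, -11.4, 0, 0.3, 0, -11.4, 0, 0.3, 0, -11.4, 0],
)

```text
clock: 10.42
position: [0.6605, 0.1339, 0.1941]
ee_rot: [0.001, 0.707, 0.707, 0.001]
contact_force: [0.1, 1.2, -0.0]
width: -0.0
gripper_force: 0.0
```

Emit:
apply_moves(
  steps=[-1, 0, 0, 0, -2, 0, 0.1, 0, -3, 0, 0.7, 0, -4, 0, 1.3, 0, -5, 0, 1.8, 0, -6, 0, 2.3, 0, -7, 0, 2.7, 0, -8, 0, 3, 0],
)

```text
clock: 11.08
position: [0.578, 0.1342, 0.2231]
ee_rot: [-0.0, 0.707, 0.707, 0.0]
contact_force: [1.3, -0.3, 0.4]
width: -0.0003
gripper_force: 0.3
```

Emit:
apply_moves(
  steps=[-1, 0, 0.2, 0, -2, 0, 0.3, 0, -3, 0, 0.3, 0, -4, 0, 0.3, 0, -5, 0, 0.3, 0, -6, 0, 0.3, 0, -7, 0, 0.3, 0, -7.5, 0, 0.3, 0],
)

```text
clock: 11.75
position: [0.5025, 0.1341, 0.2252]
ee_rot: [-0.0, 0.707, 0.708, -0.0]
contact_force: [0.3, 0.0, 0.5]
width: -0.0002
gripper_force: 0.0
```

Emit:
apply_moves(
  steps=[0, 0, 2, 0, 0, 0, 5, 0, 0, 0, 8, 0, 0, 0, 8, 0, 0, 0, 8, 0, 0, 0, 8, 0, 0, 0, 8, 0],
  jaw=0,
)

```text
clock: 12.33
position: [0.5036, 0.1339, 0.3039]
ee_rot: [-0.001, 0.707, 0.707, -0.001]
contact_force: [0.4, -0.2, -0.4]
width: 0.083
gripper_force: 0.0
```

Run:
```python
from h import *
s=get_state();print(s['clock'],s['position'],s['contact_force'])
S,cs=shot('side','s7');T,ct=shot('top','t7');W,c=shot('wrist','w7')
for n,I in(('S',S),('T',T),('W',W)):
    for col in('red','orange'):
        b,_=blobs(I,col,{'S':(180,140,320,320),'T':(200,180,340,260),'W':(0,0,560,420)}[n]); print(n,col,[desc(x) for x in b[:3]])
# expected fallen peg
for p in((.518-.135*np.sin(2.07),.1315,.1115+.135*np.cos(2.07)),): print(p,proj(cs,p),proj(ct,p),proj(c,p))
b=cv2.resize(S[150:330,190:350],None,fx=2.333,fy=2.333)[:420]
cv2.imwrite('pics/c7.png',cv2.resize(np.hstack([W,b]),None,fx=.85,fy=.85)[:,:,::-1])
```

```text
12.3333 [0.50359119 0.13394841 0.30394877] [ 0.43331912 -0.2186994  -0.43210029]
S red [(array([304.8, 151.2]), array([29.7, 36.1]), 45.0), (array([275., 294.]), array([22., 10.]), 90.0), (array([193.4, 247.8]), array([18.8,  4. ]), 65.0)]
S orange [(array([280.7, 204. ]), array([52.5,  8.9]), 51.3), (array([182.5, 184.5]), array([ 5., 11.]), 0.0)]
T red []
T orange [(array([294. , 210.5]), array([ 7., 56.]), 90.0)]
W red [(array([201. , 172.4]), array([49.4,  9.9]), 86.5)]
W orange [(array([367.9, 346.3]), array([ 23., 112.]), 6.9)]
(np.float64(0.39947485149512446), 0.1315, np.float64(0.046871916538572825)) (np.float64(192.55974959186068), np.float64(249.1874662822866)) (np.float64(249.04402112661214), np.float64(274.4871128438839)) (np.float64(197.51103195960883), np.float64(175.43022037952935))
```

View pics/c7.png

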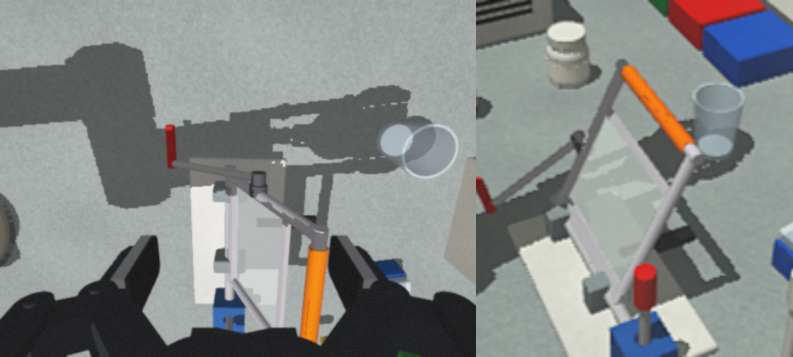

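The leg has swung over and lies down on the -x side. The peg is at (193.4,247.8) in the side view and (201,172) in the wrist view, within about 3 px of the fully-down prediction. Next is the bar.

Run:
```python
from h import *
S,cs=load('s7');T,ct=load('t7');W,c=load('w7')
print(tri((c,201,172.4),(cs,193.4,247.8)))
print(plane(c,367.9,346.3,.2155),plane(ct,294,210.5,.2155),tri((cs,280.7,204),(ct,294,210.5)))
```

```text
(array([0.40329942, 0.13524543, 0.04670809]), [0.0005304508140102283, 0.0005304508140102054])
[0.56992924 0.02672738 0.2155    ] [0.56831444 0.00166672 0.2155    ] (array([0.56884268, 0.0014541 , 0.21524596]), [0.0005346891935366214, 0.0005346891935366059])
```

Emit:
apply_moves(
  steps=[1, -2, 0, 0, 2.5, -5, 0, 0, 4.2, -8.5, 0, 0, 6, -12, 0, 0, 6.4, -13.2, 0, 0, 6.4, -13.2, 0, 0, 6.4, -13.2, 0, 0, 6.4, -13.2, 0, 0],
)

```text
clock: 13.15
position: [0.5677, 0.0031, 0.3049]
ee_rot: [-0.001, 0.707, 0.708, -0.0]
contact_force: [-0.5, 0.2, -0.5]
width: 0.0856
gripper_force: 0.0
```

Run:
```python
from h import *
s=get_state();print(s['clock'],s['position'])
W,c=shot('wrist','w8');S,cs=shot('side','s8')
b,_=blobs(W,'orange',(100,0,460,420));print([(desc(x),plane(c,*desc(x)[0],.2155)) for x in b[:2]])
b,_=blobs(S,'red',(180,230,210,265));print([desc(x) for x in b])
```

```text
13.15 [0.56769829 0.00307073 0.30493937]
[((array([288.7, 212.9]), array([ 26.5, 204.4]), 1.4), array([0.57015393, 0.00796414, 0.2155    ]))]
[(array([193.7, 247.9]), array([18.3,  4. ]), 63.4)]
```

Emit:
apply_moves(
  steps=[0.1, 0, -3, 0, 0.1, 0, -6, 0, 0.1, 0, -8.5, 0, 0.1, 0, -10.2, 0, 0.1, 0, -10.8, 0, 0.1, 0, -10.8, 0, 0.1, 0, -10.8, 0, 0.1, 0, -10.8, 0],
)

```text
clock: 13.92
position: [0.5704, 0.0024, 0.199]
ee_rot: [0.001, 0.707, 0.708, 0.001]
contact_force: [1.5, 0.7, -0.0]
width: 0.0856
gripper_force: 0.0
```

Emit:
apply_moves(
  steps=[0, 0, 0, 0, 0, 0, 0, 0, 0, 0, 0, 0, 0, 0, 0, 0, 0, 0, 0, 0, 0, 0, 0, 0, 0, 0, 0, 0],
  jaw=255,
  newtons=40,
)

```text
clock: 14.5
position: [0.5692, 0.002, 0.1975]
ee_rot: [-0.0, 0.707, 0.707, -0.0]
contact_force: [-0.8, -0.4, 1.9]
width: 0.0167
gripper_force: 38.9
```

Emit:
apply_moves(
  steps=[-0.45, 0, 0.21, 0, -0.91, 0, 0.41, 0, -1.45, 0, 0.63, 0, -2.03, 0, 0.85, 0, -2.6, 0, 1.03, 0, -3.17, 0, 1.21, 0, -3.75, 0, 1.36, 0, -4.33, 0, 1.51, 0],
)

```text
clock: 15.17
position: [0.5256, 0.0028, 0.2129]
ee_rot: [-0.0, 0.707, 0.707, 0.001]
contact_force: [3.2, 3.7, -0.1]
width: 0.0167
gripper_force: 39.2
```

Emit:
apply_moves(
  steps=[-0.59, 0, 0.12, 0, -1.18, 0, 0.23, 0, -1.78, 0, 0.31, 0, -2.37, 0, 0.38, 0, -2.97, 0, 0.43, 0, -3.57, 0, 0.46, 0, -4.1, 0, 0.48, 0, -4.3, 0, 0.48, 0],
)

```text
clock: 15.83
position: [0.482, 0.0037, 0.2178]
ee_rot: [-0.001, 0.707, 0.707, 0.001]
contact_force: [2.9, 7.0, 0.8]
width: 0.0165
gripper_force: 39.3
```

Emit:
apply_moves(
  steps=[-0.05, 0, 0, 0, -0.05, 0, 0, 0, -0.05, 0, 0, 0, -0.05, 0, 0, 0],
)

```text
clock: 16.17
position: [0.482, 0.0037, 0.2178]
ee_rot: [-0.001, 0.707, 0.707, 0.001]
contact_force: [1.7, 6.8, 2.1]
width: 0.0167
gripper_force: 39.4
```

Run:
```python
from h import *
s=get_state();print(s['clock'],s['position'],s['contact_force'],s['width'],s['gripper_force'])
S,cs=shot('side','s9');T,ct=shot('top','t9');W,c=shot('wrist','w9')
for col,roi in(('orange',(210,150,320,260)),('red',(170,200,300,310))):
    b,_=blobs(S,col,roi);print('S',col,[desc(x) for x in b[:4]])
b,_=blobs(W,'orange',(0,0,560,420));print('W',[(desc(x),plane(c,*desc(x)[0],.235)) for x in b[:3]])
print([proj(cs,(.482,y,.235)) for y in(-.073,.0015,.077)],proj(cs,(.4797,-.151,.1355)))
# peg with frame upright, kick 2.82: phi=-2.52
p=(.482-.135*np.sin(2.52),.133,.12+.135*np.cos(2.52));print(p,proj(cs,p))
cv2.imwrite('pics/c9.png',cv2.resize(S[130:370,170:400],None,fx=2.4,fy=2.4)[:,:,::-1])
```

```text
16.1667 [0.48201961 0.00365333 0.2177537 ] [1.71744022 6.83731617 2.11897105] 0.016687806103154977 39.36929225921631
S orange [(array([245.7, 212.8]), array([35.5,  8.6]), 56.3)]
S red [(array([275., 294.]), array([22., 10.]), 90.0), (array([196.8, 258.6]), array([18.8,  4.5]), 63.4)]
W [((array([286.9, 252.1]), array([ 49. , 279.7]), 1.8), array([0.48308916, 0.02595172, 0.235     ]))]
[(np.float64(257.28639270480426), np.float64(229.31826824210293)), (np.float64(241.66064576671022), np.float64(207.48746959643165)), (np.float64(227.75267116537498), np.float64(188.0565781136918))] (np.float64(274.53870133957867), np.float64(294.43425278267625))
(np.float64(0.40338536231424893), 0.133, np.float64(0.010251474991514839)) (np.float64(195.64434350831692), np.float64(259.1509441588069))
```

View pics/c9.png

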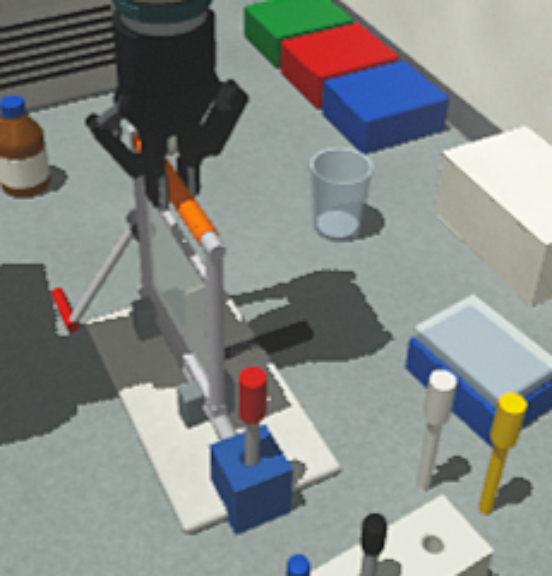

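Emit:
apply_moves(
  steps=[0, 0.1, 0, 0, 0, 0.2, 0, 0, 0, 0.2, 0, 0, 0, 0.2, 0, 0, 0, 0.2, 0, 0, 0, 0.2, 0, 0],
)

```text
clock: 16.82
position: [0.483, 0.0037, 0.2177]
ee_rot: [0.001, 0.707, 0.707, 0.0]
contact_force: [1.5, 1.1, 4.5]
width: 0.0164
gripper_force: 39.7
```

Run:
```python
from h import *
s=get_state();print(s['clock'],s['position'],s['contact_force'],s['gripper_force'],s['qd'].round(3))
sign_off()
```

```text
16.8167 [0.48295905 0.00365647 0.21772698] [1.52767444 1.06682424 4.47649041] 39.69439387321472 [-0.    -0.    -0.002 -0.    -0.001 -0.001]
the job is handed in; nothing more can be done
```

I handed the job in at 16.8 s. The hub key is fully seated and released, the kickstand is fully down, and the gripper is holding the shield upright by the orange bar.

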